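# Close the bench micrometer on the collet by its ratchet

## Robot

A 6-joint arm with a two-finger parallel gripper is mounted at the origin on a cart in front of the work surface, level with it; the furniture and walls round the work are solid. World frame = base frame: x ahead of the robot, y to its left, z up, the work surface at z = 0. Lengths are in mm, angles in degrees, forces in N, time in s.
With the tool pointing down it reaches from about 350 to 850 mm from the base axis. Payload 8.1 kg.
Tool frame: the origin (TCP) lies midway between the tips of the shut fingers; the grasp point (between the pads) lies 19 mm behind it (r.pinch_z is the distance from the TCP to the grasp point, in mm); z points along the fingers, y is the line along which they close (so a half turn about z gives the same grasp; the last joint's range is limited). The gripper opens to 85 mm and grips with 20 to 120 N. Pads are 22 mm wide; open, the fingers measure 114 mm over their backs; the gripper's body (76 mm by 85 mm) begins 54 mm behind the grasp point. The pads swing forward as they close: fully open they stand 13 mm farther back than shut.
Start: joints at [-78.174, 7.471, 85.268, -0, 87.261, -4.893], TCP at [172.626, -574.635, 231.292] pointing down, gripper open.
Joint ranges: [-169.43, 169.43], [-51.17, 129.36], [1.28, 143.12], [-76.62, 256.62], [0, 156.53], [-152.29, 152.29]. Speed limits (degrees/s): [136.94, 136.94, 159.86, 180, 180, 180].

## Interface

Orientations are given as [roll, pitch, yaw] about the fixed x, y, z axes, in that order (R = Rz(yaw) Ry(pitch) Rx(roll)).
In Python, from bench import sensors, optics, job, r gives the robot as it stands.
- The arm moves only by the tool play_rows, never from a script. Its argument "motion" is a list that holds one entry, the list of rows, each a list of 6 numbers: the shift along the tool's x, y, z in cm, then the turn, a rotation vector about the tool's x, y, z in degrees. In form: [[[x, y, z, ax, ay, az], ...]]. A call has 1 to 5 rows; each row is the pose to reach, as a shift and turn from the pose commanded when the call began, along the tool's axes at that moment; what a row does not reach only later rows make up. A row lasts 1/10 s, in which the tool goes at most 50 mm and 8.59 degrees, less where a joint would pass 70% of its speed; a pose out of reach is approached as far as the arm can. A call with a gripper value outside its range is refused whole. "jaw" is the opening, from 0 (shut) to 1 (fully open), set as the call begins (left out, the last holds). The fingers move at their own pace and stop on an object; "squeeze" is the grip in N (left out, the last holds). Time passes only in rows, so rows that repeat a pose let the fingers close. It gives the time, the measured TCP pose, the force, the opening and the grip force at its end, in the units of the state.
- sensors.sense(): the state, without advancing time (a new reading comes with each control period).
- optics.snapshot(name): name is "scene" or "side" or "wrist"; returns a dict with "pixels" (400x640x3 uint8, red, green, blue), "mtx" (3x3 intrinsics, pixels), "R" (3x3) and "t" (3): a world point X has camera coordinates R X + t; the wrist camera has in their place "T_tool_cam" (4x4, takes a point from camera to tool coordinates, whose origin is the TCP and whose axes are the flange's). Camera axes: x right, y down, z forward; pixel columns grow to the right and rows downward; lengths in mm; the calibration is good to about 2 mm. The wrist camera is an equidistant fisheye: a pixel r from the principal point sees the ray r / f radians off the axis. A picture is of the moment at which its call begins: read the wrist's pose just before it. There is no depth.
- job.hand_in(): hands the job in; it is judged then, once.
The state is a dict: "time": time; "joint_pos": joint angles; "qd": joint speeds; "joint_efforts": joint torques, N m; "tool_pos": TCP position; "tcp_rot": TCP orientation; "ft_force": force on the tool from outside, world axes, zero at the start; "wrist_torque": the same for the moment, N m; "finger_gap": finger opening in mm; "grip_force": force on a finger pad.
Only numpy, scipy, OpenCV 4.12 (cv2) and the standard library are available. Lean on these libraries where they do the work, as an engineer would, in place of code of your own. Each camera call takes 0.05 s, during which the arm holds its last target. There are 200 camera calls.

## Task

Two bench micrometers stand on the worktop. On the one that has the round collet standing on its anvil, turn the knurled ratchet at the very top clockwise (seen from above) until the spindle has come down on the collet and the ratchet slips, going on through a few clicks (a good fifth of a turn in all, about 80 degrees, in one grasp, is enough), then let go, so that the collet stays clamped. Leave the micrometer with the flat gauge block as it is.

Things in the scene. Friction and masses are not known exactly. Their poses are not given: they have to be found in the camera images.
- mic_a: the bench micrometer that holds the collet, fixed to the worktop: dark base 112 x 80 x 20 mm, a column at its back, and an arm (underside 85 mm, top 107 mm above the worktop) that carries an upright micrometer head over the anvil. Origin: centre of the underside; its x axis points from the open front to the column, z up. The measuring axis (anvil, spindle, thimble, ratchet) stands at x = -20 mm, y = 0 in this frame. Nothing of it is higher than the ratchet.
- mic_a_ratchet_mid (a point): middle of that micrometer's ratchet: a knurled upright steel cylinder 18 mm across and 28 mm tall (147 to 175 mm above the worktop; this point at 161 mm), free on all sides. Right below it (112 to 145 mm) is the thicker thimble, 31 mm across, which is not to be gripped. Turning the ratchet clockwise seen from above takes about 0.03 N m while the thimble goes with it and the spindle comes down, and 0.06 N m once it slips. It does not move up or down.
- mic_a_thimble (a joint): angle of that micrometer's thimble, rad, growing clockwise seen from above as the spindle comes down 1.5 mm per rad; it stays where it is left. It starts at 0 to 0.4 and stops, with the spindle firmly on the collet, at about 0.9 (it touches at about 0.55; the rest is give).
- mic_a_ratchet (a joint): angle by which the ratchet has slipped clockwise on the thimble, rad: 0 at the start, it grows only while the thimble is stopped by the clamped collet; from 0.2 on it has slipped enough, and more does no harm.
- mic_a_spindle: that micrometer's spindle, an upright steel rod 12 mm across; origin: centre of its flat lower face, 0.2 to 0.8 mm above the collet at the start.
- mic_a_anvil (a point): centre of the round anvil's top, 34 mm across, 28 mm above the worktop.
- collet: steel spring collet, round, 20 mm across and 31 mm tall, standing loose on the anvil of mic_a under the spindle; origin: centre of its underside, z up.
- mic_b: the other micrometer, just like mic_a, with a flat upright gauge block (10 x 40 x 30 mm) on its anvil; same frame as mic_a; to be left alone.
- mic_b_thimble (a joint): angle of mic_b's thimble, rad, 0 to 0.2 at the start; to be left.
- mic_b_ratchet (a joint): slip angle of mic_b's ratchet, rad, 0 at the start; to be left.
Not all that is in view belongs to the job. What is shaped like the mic_a but brown or green is not meant.

How it is judged:
By the outcome, as a careful person would: the job done as asked, in the order asked, and still so for the second after the job is handed in, with the robot touching nothing.
It also fails if it takes over 29 s, if anything falls off the work surface, if the arm or the gripper's body presses on something with over 40 N, if the wrist force passes 120 N, or if a joint passes its speed limit or range.

## Working session

There is one attempt and no reset: what is moved stays moved. The work goes in short steps, Python scripts to look and compute and a tool call to move; the robot and the scene stay as the last step left them, time stands still between calls to the robot, and variables do not carry over. Pictures are saved under pics/ and viewed, at most 10 in all, crops included, and the job is handed in when it is done.

Besides the shell and the picture viewer there is one more tool, called after ">>>" as name(argument=value, ...), one argument or row to a line, values as JSON. play_rows: Moves the arm, as the interface text tells. Its arguments: {"type":"object","properties":{"motion":{"type":"array","items":{"type":"array","items":{"type":"array","items":{"type":"number"}}}},"jaw":{"type":"number"},"squeeze":{"type":"number"}},"required":["motion"]}

```bash
mkdir -p pics; python3 - <<'E'
from bench import sensors, optics, job, r
import cv2,pickle
print(sensors.sense(), r.pinch_z)
d={}
for n in ("scene","side"):
    s=optics.snapshot(n); d[n]=s
    cv2.imwrite(f"pics/{n}0.png",s["pixels"][:,:,::-1]); print(n,s["mtx"],s["R"],s["t"])
pickle.dump(d,open("s0.pkl","wb"))
E
```

```text
{'time': 0.0, 'joint_pos': array([-7.81748804e+01,  7.51433802e+00,  8.53284121e+01, -9.03749725e-04,
        8.72614067e+01, -4.89271660e+00]), 'qd': array([-0.01145884, -0.01360381,  0.04134035,  0.01787499,  0.03211959,
       -0.0064903 ]), 'joint_efforts': array([-1.43271977e-04, -5.69404435e+01, -5.00547159e+01, -2.67096984e-04,
        1.50760717e-02,  1.76667163e-05]), 'tool_pos': array([ 172.50336798, -574.10310801,  230.26076703]), 'tcp_rot': array([-1.79896146e+02, -7.98420840e-03,  1.67178730e+01]), 'ft_force': array([-0.47643523, -0.28106727, -0.11978201]), 'wrist_torque': array([0.01020059, 0.00093908, 0.00618529]), 'grip_force': 0.0, 'finger_gap': 85.49549480877992} 18.700000000000003
scene [[471.65059274   0.         320.90891066]
 [  0.         471.65059274 202.35673113]
 [  0.           0.           1.        ]] [[-0.80924364 -0.58697485  0.02419215]
 [-0.27997666  0.34913771 -0.89426838]
 [ 0.51646665 -0.73045423 -0.44687673]] [ 402.11891209  260.6407378  1098.61576876]
side [[474.40297136   0.         322.50311323]
 [  0.         474.40297136 201.15187364]
 [  0.           0.           1.        ]] [[-0.99896607 -0.04441048 -0.00972113]
 [-0.02260123  0.67067816 -0.74140407]
 [ 0.03944586 -0.7404178  -0.67098845]] [ 509.71481881  112.0509834  1152.44091378]
```

View pics/scene0.png

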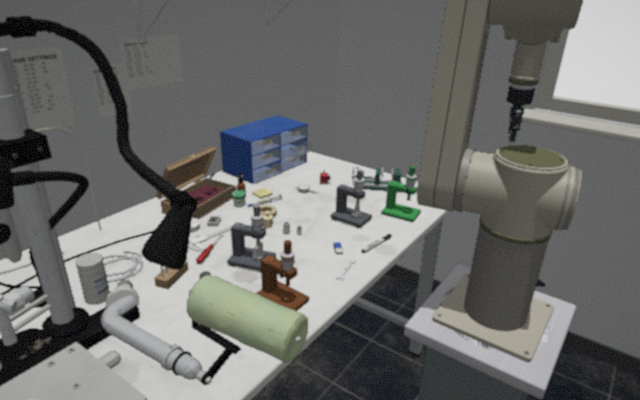

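View pics/side0.png

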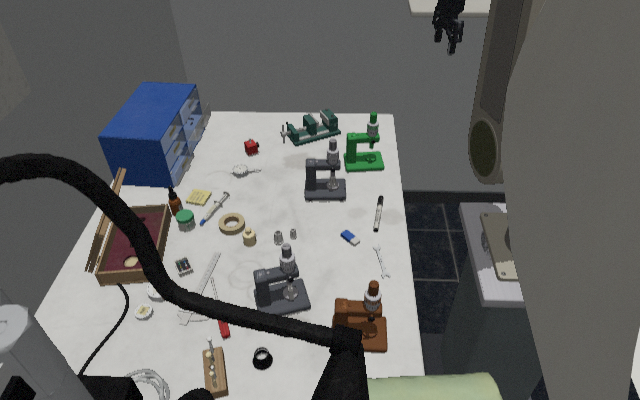

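The candidates are dark mics at side (285,280) and (327,175), plus a green one at (364,145) and a brown one at (362,318). The last two are excluded by colour, so I'll crop the dark pair to see what stands on each anvil.

```bash
python3 - <<'E'
import pickle,cv2,numpy as np
d=pickle.load(open("s0.pkl","rb"))
def c(n,x,y):return cv2.resize(d[n]["pixels"][y:y+75,x:x+75,::-1],(390,390) if 0 else (300,300),interpolation=cv2.INTER_CUBIC)
a=np.vstack([np.hstack([c("side",245,240),c("side",295,132)]),np.hstack([c("scene",222,200),c("scene",322,160)])])
cv2.imwrite("pics/crop.png",a)
E
```

```text
(no output)
```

View pics/crop.png

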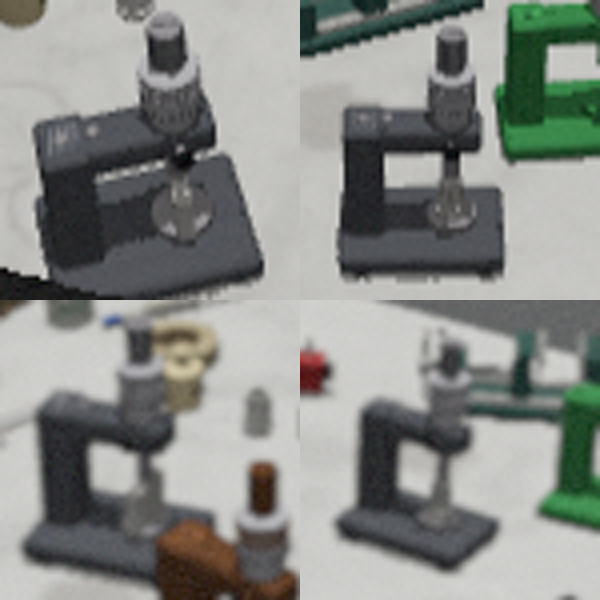

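The crops show that the near dark mic has a slab-like, flat-topped piece on its anvil. The far one's piece looks tapered and round, more like a collet. I'll triangulate both ratchets, then confirm with the wrist camera.

```bash
cat > h.py <<'E'
import numpy as np,cv2
from scipy.spatial.transform import Rotation as Ro
def P(s): return s["mtx"]@np.c_[s["R"],s["t"]]
def tri(d,a,b):
    X=cv2.triangulatePoints(P(d["scene"]),P(d["side"]),np.float64(a),np.float64(b)).ravel(); return X[:3]/X[3]
def onz(s,p,z):
    v=s["R"].T@np.linalg.solve(s["mtx"],[*p,1]); c=-s["R"].T@s["t"]; return c+v*(z-c[2])/v[2]
def pose(st):
    T=np.eye(4);T[:3,:3]=Ro.from_euler("xyz",st["tcp_rot"],degrees=True).as_matrix();T[:3,3]=st["tool_pos"];return T
E
python3 - <<'E'
import pickle;from h import *
np.set_printoptions(precision=1,suppress=True)
d=pickle.load(open("s0.pkl","rb"))
for n,a,b in(("near",(256.7,210.5),(286.5,250.7)),("far",(360.2,174.5),(333.2,144.5))):
    print(n,tri(d,a,b),onz(d["scene"],a,161),onz(d["side"],b,161))
# front base corners in side view for yaw (z=20 top edge)
for n,ps in(("near",[(40,200),(230,157),(262,262),(62,285)]),("far",[(342,188),(503,188),(503,265),(340,265)])):
    o=(245,240) if n=="near" else (295-75,132)
    for p in ps: print(n,onz(d["side"],(o[0]+p[0]/4,o[1]+p[1]/4),20)[:2])
from bench import optics
s=optics.snapshot("wrist");print(s["mtx"],s["T_tool_cam"]);cv2.imwrite("pics/w0.png",s["pixels"][:,:,::-1])
E
```

```text
near [572.6 177.1 159.7] [569.9 181.6 161. ] [572. 176. 161.]
far [ 490.2 -186.4  159.8] [ 488.1 -181.5  161. ] [ 489.8 -186.6  161. ]
near [650.8 167.6]
near [548.9 134.1]
near [526.5 203.7]
near [630.9 222.1]
far [ 567.2 -217.9]
far [ 455.1 -221.6]
far [ 454.4 -141.2]
far [ 562.8 -137.5]
[[309.7   0.  322.8]
 [  0.  309.7 199.1]
 [  0.    0.    1. ]] [[   0.    -1.    -0.3   78.2]
 [   1.     0.    -0.    -1.2]
 [   0.    -0.3    1.  -142.4]
 [   0.     0.     0.     1. ]]
```

View pics/w0.png

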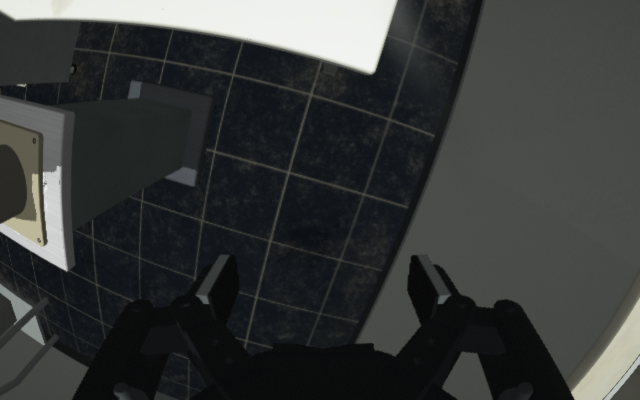

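The wrist view shows only floor and the table edge at the top, which was expected. Both ratchets triangulate to z≈160, matching the given 161. Next I'll move towards the far mic and view its anvil obliquely.

>>> play_rows(
  motion=[
    [[4.8, -1.2, 0, 0, 0, 0], [9.6, -2.4, 0, 0, 0, 0], [14.4, -3.6, 0, 0, 0, 0], [19.2, -4.8, 0, 0, 0, 0], [24.0, -6.0, 0, 0, 0, 0]],
  ],
)

```text
time: 0.65
tool_pos: [386.5, -446.8, 231.1]
tcp_rot: [-180.0, 0.0, 16.7]
ft_force: [-0.3, -0.7, -0.5]
finger_gap: 85.1
grip_force: 0.0
```

>>> play_rows(
  motion=[
    [[1.5, -0.5, 0, 0, 0, 0], [3.0, -1.0, 0, 0, 0, 0], [3.0, -1.0, 0, 0, 0, 0]],
  ],
)

```text
time: 0.95
tool_pos: [411.9, -429.1, 231.0]
tcp_rot: [-180.0, 0.0, 16.8]
ft_force: [-0.3, -0.1, -0.2]
finger_gap: 85.4
grip_force: 0.0
```

```bash
cat >> h.py <<'E'
def wproj(s,T,X):
    C=np.linalg.inv(T@s["T_tool_cam"]); p=C[:3,:3]@X+C[:3,3]; th=np.arctan2(np.hypot(p[0],p[1]),p[2]); 
    return s["mtx"][:2,2]+s["mtx"][0,0]*th*p[:2]/np.hypot(p[0],p[1])
def wz(s,T,px,z):
    u=(np.array(px)-s["mtx"][:2,2]); rr=np.linalg.norm(u); th=rr/s["mtx"][0,0]
    C=T@s["T_tool_cam"]; v=C[:3,:3]@np.r_[u/rr*np.sin(th),np.cos(th)]; c=C[:3,3]; return c+v*(z-c[2])/v[2]
E
python3 - <<'E'
from h import *; from bench import *
st=sensors.sense();T=pose(st);s=optics.snapshot("wrist");print(st["time"],st["tool_pos"],st["tcp_rot"],st["finger_gap"])
cv2.imwrite("pics/w1f.png",s["pixels"][:,:,::-1])
for X in((490,-186,161),(490,-186,28)):print(wproj(s,T,np.array(X)))
p=wproj(s,T,np.array((490,-186,60))).astype(int);x0=max(0,min(640-160,p[0]-80));y0=max(0,min(400-120,p[1]-60));print(x0,y0)
cv2.imwrite("pics/w1.png",cv2.resize(s["pixels"][y0:y0+120,x0:x0+160,::-1],None,fx=5,fy=5,interpolation=cv2.INTER_CUBIC))
E
```

```text
0.95 [ 411.89604802 -429.07023473  230.98660269] [-1.79965667e+02  1.99597347e-03  1.68072381e+01] 85.42877390070726
[76.72923391 46.17589866]
[150.38002987  57.70911402]
56 0
```

View pics/w1.png

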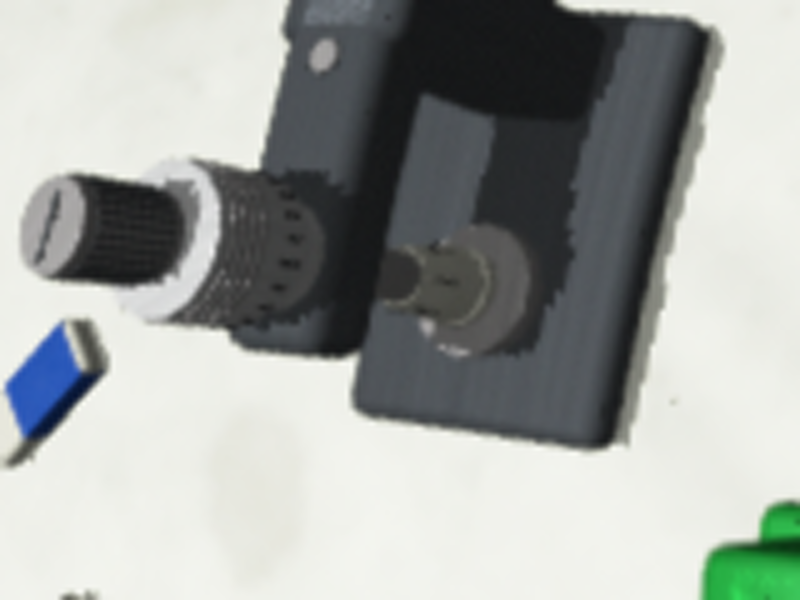

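The wrist crop settles it: the far mic has a round collet on a round anvil at crop (460,285), full-image pixel (148,57). So the far mic is mic_a. The centre of its ratchet top is at crop (52,227), full-image pixel (66,45).

```bash
python3 - <<'E'
from h import *; from bench import *; import pickle
np.set_printoptions(precision=1,suppress=True)
st=sensors.sense();T=pose(st);s=optics.snapshot("wrist")
a=wz(s,T,(56+52/5,227/5),175); print("top",a,"anvil",wz(s,T,(56+488/5,286/5),28))
d=pickle.load(open("s0.pkl","rb"));print("green",onz(d["side"],(373.5,122),161))
G=np.array([a[0],a[1],215]); q=T.copy(); print("shift cm tool",T[:3,:3].T@(G-T[:3,3])/10, st["joint_pos"])
E
```

```text
top [ 488.8 -187.8  175. ] anvil [ 490.4 -191.7   28. ]
green [ 384.3 -293.9  161. ]
shift cm tool [ 14.4 -20.9   1.6] [-51.2   6.7  86.1  -0.   87.2  22. ]
```

>>> play_rows(
  motion=[
    [[2.8, -4.0, 0.2, 0, 0, 0], [5.6, -8.0, 0.4, 0, 0, 0], [8.4, -12.0, 0.6, 0, 0, 0], [11.2, -16.0, 0.8, 0, 0, 0], [14.0, -20.0, 1.0, 0, 0, 0]],
  ],
)

```text
time: 1.55
tool_pos: [487.1, -198.1, 221.4]
tcp_rot: [180.0, -0.0, 16.5]
ft_force: [1.3, 0.4, -0.5]
finger_gap: 85.4
grip_force: 0.0
```

>>> play_rows(
  motion=[
    [[0.4, -0.9, 0.2, 0, 0, -7], [0.4, -0.9, 0.6, 0, 0, -14], [0.4, -0.9, 0.6, 0, 0, -21], [0.4, -0.9, 0.6, 0, 0, -28], [0.4, -0.9, 0.6, 0, 0, -33]],
  ],
)

```text
time: 2.05
tool_pos: [488.1, -189.9, 215.3]
tcp_rot: [180.0, 0.0, 49.9]
ft_force: [-0.3, 0.1, -0.0]
finger_gap: 85.2
grip_force: 0.0
```

>>> play_rows(
  motion=[
    [[0, 0, 0, 0, 0, 0], [0, 0, 0, 0, 0, 0]],
  ],
)

```text
time: 2.25
tool_pos: [488.4, -189.4, 215.3]
tcp_rot: [180.0, 0.0, 49.5]
ft_force: [-0.2, 0.3, 0.5]
finger_gap: 85.2
grip_force: 0.0
```

```bash
python3 - <<'E'
from h import *; from bench import *
np.set_printoptions(precision=1,suppress=True)
st=sensors.sense();T=pose(st);s=optics.snapshot("wrist");print(st["time"],st["tool_pos"],st["tcp_rot"],st["joint_pos"])
import pickle; pickle.dump((st,s),open("w2.pkl","wb"))
p=wproj(s,T,np.array((489,-187,175.)));x0,y0=int(p[0])-80,min(280,int(p[1])-60);print(p,x0,y0)
cv2.imwrite("pics/w2.png",cv2.resize(s["pixels"][y0:y0+120,x0:x0+160,::-1],None,fx=5,fy=5,interpolation=cv2.INTER_CUBIC))
E
```

```text
2.25 [ 488.4 -189.4  215.3] [180.    0.   49.5] [-26.8  -3.9  98.6  -0.   85.4  13.7]
[323.9 224.5] 243 164
```

View pics/w2.png

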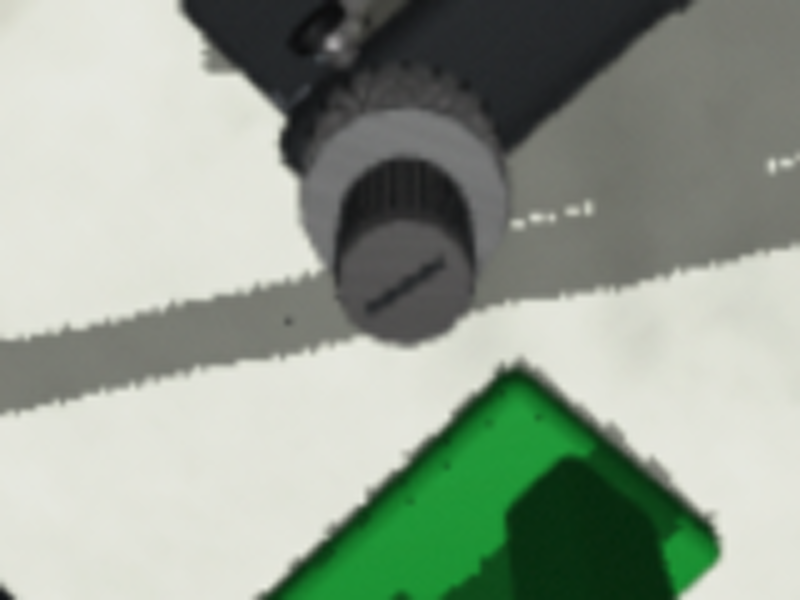

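The crop shows the ratchet top disc centred at crop (405,282), full-image pixel (324.0,220.4), with the thimble ring behind it and green mic_c's base below.

```bash
python3 - <<'E'
from h import *; import pickle
np.set_printoptions(precision=2,suppress=True)
st,s=pickle.load(open("w2.pkl","rb"));T=pose(st)
a=wz(s,T,(324,220.4),175);b=wz(s,T,(243+404/5,164+204/5),145);print(a,b)
print("tool cm",T[:3,:3].T@(np.r_[a[:2],149.5]-T[:3,3])/10,T[:3,:3].T@(np.r_[b[:2],149.5]-T[:3,3])/10)
E
```

```text
[ 490.89 -184.88  175.  ] [ 490.91 -184.79  145.  ]
tool cm [ 0.51 -0.1   6.58] [ 0.52 -0.11  6.58]
```

>>> play_rows(
  motion=[
    [[0.5, -0.1, 2.0, 0, 0, 0], [0.5, -0.1, 4.0, 0, 0, 0], [0.5, -0.1, 5.5, 0, 0, 0], [0.5, -0.1, 6.6, 0, 0, 0], [0.5, -0.1, 6.6, 0, 0, 0]],
  ],
)

```text
time: 2.8
tool_pos: [490.2, -183.5, 147.4]
tcp_rot: [-179.8, 0.0, 49.7]
ft_force: [1.1, -0.1, 0.0]
finger_gap: 85.3
grip_force: 0.0
```

>>> play_rows(
  motion=[
    [[0, 0, 0, 0, 0, 0], [0, 0, 0, 0, 0, 0], [0, 0, 0, 0, 0, 0], [0, 0, 0, 0, 0, 0], [0, 0, 0, 0, 0, 0]],
  ],
  jaw=0.1,
  squeeze=45,
)

```text
time: 3.3
tool_pos: [492.6, -184.8, 150.4]
tcp_rot: [179.8, -0.0, 49.7]
ft_force: [2.0, -2.2, -7.8]
finger_gap: 15.9
grip_force: 44.1
```

>>> play_rows(
  motion=[
    [[0, 0, 0, 0, 0, 0], [0, 0, 0, 0, 0, 0], [0, 0, 0, 0, 0, 0]],
  ],
)

```text
time: 3.6
tool_pos: [492.5, -184.8, 150.3]
tcp_rot: [179.8, -0.0, 49.7]
ft_force: [4.1, -2.1, -0.1]
finger_gap: 16.4
grip_force: 44.7
```

>>> play_rows(
  motion=[
    [[0, 0, 0, 0, 0, 8], [0, 0, 0, 0, 0, 16], [0, 0, 0, 0, 0, 24], [0, 0, 0, 0, 0, 32], [0, 0, 0, 0, 0, 40]],
  ],
)

```text
time: 4.1
tool_pos: [492.8, -185.1, 150.3]
tcp_rot: [179.8, -0.2, 9.4]
ft_force: [4.8, -5.7, -2.5]
finger_gap: 16.4
grip_force: 44.6
```

```bash
python3 - <<'E'
from bench import *
s=sensors.sense();print({k:s[k].round(3) for k in("tool_pos","tcp_rot","ft_force","wrist_torque","joint_pos")},s["grip_force"],s["finger_gap"])
E
```

```text
{'tool_pos': array([ 492.79 , -185.138,  150.274]), 'tcp_rot': array([ 1.79817e+02, -1.79000e-01,  9.37700e+00]), 'ft_force': array([ 4.844, -5.686, -2.475]), 'wrist_torque': array([-0.87 , -0.967,  0.121]), 'joint_pos': array([-2.61410e+01, -1.12100e+00,  1.02768e+02, -4.60000e-02,
        7.81000e+01,  5.44910e+01])} 44.5988130569458 16.422557146180118
```

>>> play_rows(
  motion=[
    [[0, 0, 0, 0, 0, 8], [0, 0, 0, 0, 0, 16], [0, 0, 0, 0, 0, 24], [0, 0, 0, 0, 0, 32], [0, 0, 0, 0, 0, 40]],
  ],
)

```text
time: 4.6
tool_pos: [492.8, -185.6, 150.3]
tcp_rot: [179.9, -0.3, -30.6]
ft_force: [5.0, -7.2, -1.8]
finger_gap: 16.4
grip_force: 44.5
```

>>> play_rows(
  motion=[
    [[0, 0, 0, 0, 0, 6], [0, 0, 0, 0, 0, 12], [0, 0, 0, 0, 0, 12]],
  ],
)

```text
time: 4.9
tool_pos: [492.7, -185.8, 150.3]
tcp_rot: [180.0, -0.3, -42.5]
ft_force: [5.3, -8.0, -2.4]
finger_gap: 16.6
grip_force: 44.5
```

```bash
python3 - <<'E'
from h import *; from bench import *
s=sensors.sense();print({k:s[k].round(3) for k in("tool_pos","tcp_rot","ft_force","wrist_torque","joint_pos")},s["grip_force"],s["finger_gap"])
w=optics.snapshot("wrist");cv2.imwrite("pics/w3.png",w["pixels"][:,:,::-1])
E
```

```text
{'tool_pos': array([ 492.678, -185.785,  150.307]), 'tcp_rot': array([179.982,  -0.29 , -42.532]), 'ft_force': array([ 5.268, -8.028, -2.421]), 'wrist_torque': array([-1.244, -0.898, -0.038]), 'joint_pos': array([-2.61720e+01, -1.11900e+00,  1.02763e+02, -1.02000e-01,
        7.80830e+01,  1.06381e+02])} 44.5340234041214 16.610953030606577
```

View pics/w3.png

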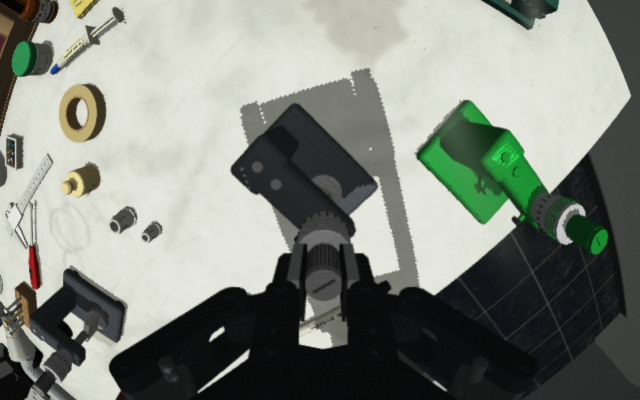

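The picture shows the ratchet between the pads at (322,285). Its slot holds the same angle relative to the gripper as before, so it turned the full 92° without slipping in the grasp. Now I'll release and lift.

>>> play_rows(
  motion=[
    [[0, 0, 0, 0, 0, 0], [0, 0, 0, 0, 0, 0], [0, 0, 0, 0, 0, 0], [0, 0, 0, 0, 0, 0], [0, 0, 0, 0, 0, 0]],
  ],
  jaw=1,
)

```text
time: 5.45
tool_pos: [491.3, -183.7, 149.2]
tcp_rot: [-180.0, 0.0, -42.3]
ft_force: [-0.1, 0.6, 0.8]
finger_gap: 85.0
grip_force: 0.0
```

>>> play_rows(
  motion=[
    [[0, 0, -1.5, 0, 0, 0], [0, 0, -4, 0, 0, 0], [0, 0, -7, 0, 0, 0], [0, 0, -9, 0, 0, 0], [0, 0, -9, 0, 0, 0]],
  ],
)

```text
time: 5.95
tool_pos: [493.3, -184.8, 244.6]
tcp_rot: [-179.9, -0.4, -42.3]
ft_force: [0.7, 0.3, 0.2]
finger_gap: 85.0
grip_force: 0.0
```

```bash
python3 - <<'E'
from h import *; from bench import *
s=sensors.sense();T=pose(s);print({k:s[k].round(2) for k in("time","tool_pos","tcp_rot","ft_force","wrist_torque")if k!="time"},s["time"],s["finger_gap"])
w=optics.snapshot("wrist");v=optics.snapshot("side")["pixels"]
p=wproj(w,T,np.array((491,-185,160.)));x0,y0=int(p[0])-60,min(280,int(p[1])-70);print(p,x0,y0)
f=lambda a:cv2.resize(a[:,:,::-1],(400,400),interpolation=cv2.INTER_CUBIC)
cv2.imwrite("pics/w4.png",np.hstack([f(w["pixels"][y0:y0+120,x0:x0+120]),f(v[132:207,295:370])]))
E
```

```text
{'tool_pos': array([ 493.33, -184.78,  244.59]), 'tcp_rot': array([-179.88,   -0.42,  -42.28]), 'ft_force': array([0.74, 0.35, 0.18]), 'wrist_torque': array([-0.02, -0.08,  0.  ])} 5.95 85.00649184735721
[324.37864743 206.24593986] 264 136
```

View pics/w4.png

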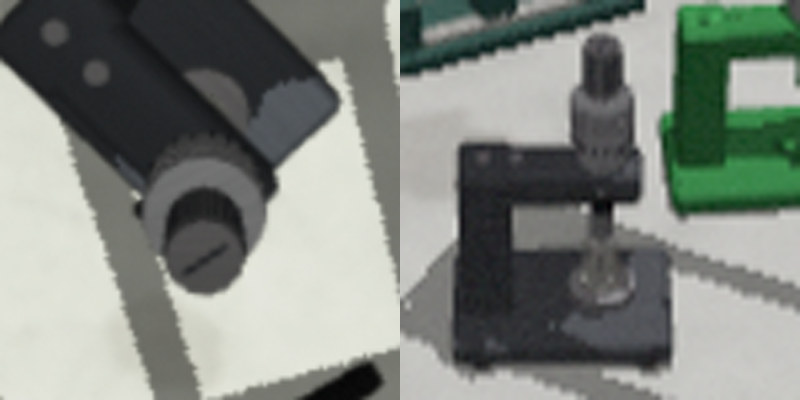

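The left crop shows the ratchet slot still turned by about 92° after release. The right crop shows the collet standing on the anvil under the spindle, at crop (603,265). I'm handing in.

```bash
python3 -c "
from bench import job
print(job.hand_in())"
```

```text
the job is handed in; nothing more can be done
None
```

I turned mic_a's ratchet (the far dark micrometer, the one with the collet) about 92° clockwise in one grasp, let go with the collet still upright under the spindle, left mic_b untouched, and handed in after about 6 s; I inferred the clamping and slip from that angle, since nothing read the joints directly.

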